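Set and clamp the fence of a slicing guide

ROBOT

A 6-joint arm with a two-finger parallel gripper is mounted at the origin on the work surface. World frame = base frame: x ahead of the robot, y to its left, z up, the work surface at z = 0. Lengths are in m, angles in rad, forces in N, time in s.
With the tool pointing down it reaches from about 0.375 to 0.925 m from the base axis. Payload 5.7 kg.
Tool frame: the origin (TCP) lies at the very end of the fingers, on their centre line; the grasp point (between the pads) lies r.tcp_to_grasp behind it (r.tcp_to_grasp is the distance from the TCP to the grasp point, in m); z points along the fingers, y is the line along which they close (so a half turn about z gives the same grasp; the last joint's range is limited). The gripper opens to 88 mm and grips with 3 to 60 N. Pads are 20 mm wide; open, the fingers measure 115 mm over their backs; the gripper's body (75 mm by 178 mm) begins 61 mm behind the grasp point.
Start: joints at [-1.367, 0.359, 1.51, -0, 1.272, -0.115], TCP at [0.188, -0.57, 0.223] pointing down, gripper open.
Joint ranges: [-2.97, 2.97], [-1.01, 2.36], [0.21, 2.38], [-0.96, 4.11], [0.2, 2.71], [-2.98, 2.98]. Speed limits (rad/s): [2.39, 2.39, 3.14, 3.14, 3.14, 3.14].

INTERFACE

Orientations are given as a 3x3 rotation matrix whose columns are the frame's x, y, z axes.
In Python, from workcell import sensors, capture, camera_params, r gives the robot as it stands. The module is installed in compiled form; this text tells all that it offers.
- The arm moves only by the tool jog_arm, never from a script. Its argument "targets" is a list of rows, each an object of numbers: "dx", "dy", "dz": the shift along the tool's x, y, z in m; "rx", "ry", "rz": the turn, a rotation vector about the tool's x, y, z in degrees. In form: [{"dx": .., "dy": .., "dz": .., "rx": .., "ry": .., "rz": ..}, ...]. A call has 1 to 5 rows; each row is the pose to reach, as a shift and turn from the pose commanded when the call began, along the tool's axes at that moment; what a row does not reach only later rows make up. A row lasts 1/10 s, in which the tool goes at most 50 mm and 8.59 degrees, less where a joint would pass 70% of its speed; a pose out of reach is approached as far as the arm can. A call with a gripper value outside its range is refused whole. "claw" is the closure, from -1 (fully open) to 1 (shut), so that 0 is half open, set as the call begins (left out, the last holds). The fingers move at their own pace and stop on an object; "force" is the grip in N (left out, the last holds). Time passes only in rows, so rows that repeat a pose let the fingers close. It gives the time, the measured TCP pose, the force, the opening and the grip force at its end, in the units of the state.
- sensors.read_state(): the state, without advancing time (a new reading comes with each control period).
- capture(name): name is "scene" or "side" or "wrist"; returns (picture, depth): 400x640x3 uint8, red, green, blue; 400x640 float32, m along the optical axis (not along the pixel's ray), 0 where there is no reading.
- camera_params(name): a dict with "fx", "fy", "cx", "cy" (pixels), "dist_coeffs" ([k1, k2, p1, p2, k3] as OpenCV has them; the pictures are not rectified), "cam_to_world" (4x4, takes a point from camera to world coordinates). Camera axes: x right, y down, z forward; pixel columns grow to the right and rows downward; lengths in m; the calibration is good to about 2 mm. A picture is of the moment at which its call begins: read the wrist's pose just before it. camera_params takes no time and is no camera call; for the wrist camera it gives the pose at the moment of the call.
- r.job_done(): hands the job in; it is judged then, once.
The state is a dict: "clock": time; "qpos": joint angles; "joint_vel": joint speeds; "tau": joint torques, N m; "tool_pos": TCP position; "ee_rot": TCP orientation; "force": force on the tool from outside, world axes, zero at the start; "wrist_torque": the same for the moment, N m; "width": finger opening in m; "finger_force": force on a finger pad.
Only numpy, scipy, OpenCV 4.12 (cv2) and the standard library are available. Lean on these libraries where they do the work, as an engineer would, in place of code of your own. Each camera call takes 0.05 s, during which the arm holds its last target. There are 200 camera calls.

TASK

On the white slicing guide, slide the blue fence along its slots until it rests squarely against the red marker stop, without ramming the stop. Then swing the orange-knobbed clamp lever clockwise (seen from above) until the fence is clamped firmly, but do not overtighten it, and let go. Leave everything else on the worktop where it is.

Things in the scene. Friction and masses are not known exactly. Their poses are not given: they have to be found in the camera images.
- board: White plastic slicing board, 210 x 330 x 20 mm (its own x, y, z), fixed to the worktop; origin at the centre of its underside, z up. Its +y axis is the direction in which the fence is slid towards the stop. A guide bolt with a brass nut, 21 mm tall, stands at board (-45, 0) mm in one slot of the fence; it stays as it is.
- fence: Sliding fence, 0.4 to 0.9 kg: an aluminium plate 140 (x) x 110 (y) x 6 mm with two slots along y (10 mm wide, 68 long; bolts 8 mm), and along its +y edge an upright blue wall 140 (x) x 10 (y) x 65 mm (z) with a black band. Origin: middle of the wall's lower +y edge, at the board's top; axes parallel to the board's; the plate extends to -y.
- fence_face (a point): Point in the middle of the wall's +y face, 7 mm above the board's top: the face that must meet the stop.
- fence_top (a point): Middle of the top edge of the fence wall (65 mm above the board's top); the wall is 10 mm thick in y and can be gripped here from above, across y, or pushed. Unclamped, the fence slides against 2 to 10 N of friction.
- stop: Red marker stop with a white line, fixed on the board: a bar 60 (x) x 20 (y) x 14 mm (z). Origin at the middle of the lower edge of its -y face; its axes are the board's. It stands 18 to 55 mm from the fence's +y face at the start. It is rigid: pressing the fence on it with 6 to 12 N is right, more than 25 N damages it.
- stop_face (a point): Point in the middle of the stop's -y face, 7 mm above the board's top; the fence is home when fence_face lies on it.
- clamp: Fixed clamp bolt through the fence's other slot, 8 mm thick, at board (45, 0) mm; origin on its axis about at the board's top. The lever turns about its vertical axis. While the pad is clear the knob yields to a steady sideways push of up to 5 N (2 to 4 N held still); once it bites, the push climbs within a few degrees. 7.5 to 10 N at the knob is firm; over 11 N overtightens, under 7 N is too loose.
- pad: Black pressure pad 34 x 26 x 7 mm on the clamp bolt; origin at the centre of its underside. It starts some millimetres above the fence plate and is driven straight down by the lever; where it bites is not known in advance (roughly after 0.2 to 1.3 rad of lever swing).
- lever_grip (a point): Centre of the top of the upright orange knob (16 mm diameter, 40 mm tall, its top 68 to 76 mm above the board's top) at the end of the clamp lever, 65 mm from the clamp axis. Open, the lever points to about board +x, -y; it tightens clockwise seen from above (towards board -y, then -x), at most 1.7 rad in all, and stays where it is left.
- shaker: Glass shaker with a steel top, 44 mm diameter, 70 mm tall, standing on the board's -x, -y corner; bystander; origin at the centre of its underside.
- tin: Brass-coloured can, 74 mm diameter, 90 mm tall; bystander; origin at the centre of its underside.
- mug: White mug, 80 mm diameter, 85 mm tall; bystander; origin at the centre of its underside.
- bowl: Steel bowl, 140 mm diameter, 55 mm tall; bystander; origin at the centre of its underside.
- spatula: Spatula lying on the worktop; bystander; origin on its underside.
- spare_stop: Spare stop, blue, 60 x 20 x 14 mm, lying on the worktop; bystander; origin at the centre of its underside.
- sauce: Yellow bottle, 60 mm diameter, 170 mm tall; bystander; origin at the centre of its underside.
There are look-alikes about, which are no part of the job. What is shaped like the fence but pink or purple is not meant.

How it is judged:
By the outcome, as a careful person would: the job done as asked, in the order asked, and still so for the second after the job is handed in, with the robot touching nothing.
It also fails if it takes over 67 s, if anything falls off the work surface, if the arm or the gripper's body presses on something with over 40 N, if the wrist force passes 120 N, or if a joint passes its speed limit or range.

## Working session

There is one attempt and no reset: what is moved stays moved. The work goes in short steps, Python scripts to look and compute and a tool call to move; the robot and the scene stay as the last step left them, time stands still between calls to the robot, and variables do not carry over. Pictures are saved under pics/ and viewed, at most 10 in all, crops included, and the job is handed in when it is done.

Besides the shell and the picture viewer there is one more tool, called after ">>>" as name(argument=value, ...), one argument or row to a line, values as JSON. jog_arm: Moves the arm, as the interface text tells. Its arguments: {"type":"object","properties":{"targets":{"type":"array"},"claw":{"type":"number"},"force":{"type":"number"}},"required":["targets"]}

```bash
mkdir -p pics
cat > h.py <<'E'
import numpy as np, cv2
from workcell import sensors, capture, camera_params, r
def grab(n, out=None):
    p=camera_params(n); im,d=capture(n)
    if out: cv2.imwrite('pics/'+out,cv2.cvtColor(im,cv2.COLOR_RGB2BGR))
    return im,d,p
def cloud(d,p):
    K=np.array([[p['fx'],0,p['cx']],[0,p['fy'],p['cy']],[0,0,1.]])
    h,w=d.shape; u,v=np.meshgrid(np.arange(w),np.arange(h))
    n=cv2.undistortPoints(np.stack([u,v],-1).reshape(-1,1,2).astype(np.float64),K,np.array(p['dist_coeffs'],float)).reshape(h,w,2)
    c=np.dstack([n[...,0]*d,n[...,1]*d,d]); T=np.array(p['cam_to_world'])
    return c@T[:3,:3].T+T[:3,3]
E
python3 - <<'E'
from h import *
print(sensors.read_state(), r.tcp_to_grasp)
for n in('scene','side'):
    im,d,p=grab(n,n+'0.png'); np.savez(n+'0.npz',im=im,X=cloud(d,p)); print(n,np.array(p['cam_to_world']).round(3))
E
```

```text
{'clock': 0.0, 'qpos': array([-1.36708073e+00,  3.59486666e-01,  1.51140069e+00,  4.65260220e-06,
        1.27251857e+00, -1.15052629e-01]), 'joint_vel': array([-0.00033699,  0.00022987,  0.00115473,  0.00139806,  0.00275321,
       -0.0005817 ]), 'tau': array([ 1.39403151e-04, -5.15376127e+01, -2.70725888e+01,  6.71880436e-02,
        3.50801647e-02, -1.80038764e-04]), 'tool_pos': array([ 0.18792082, -0.56909458,  0.2218326 ]), 'ee_rot': array([[ 9.49622642e-01,  3.13395446e-01, -3.62487263e-04],
       [ 3.13395583e-01, -9.49621004e-01,  1.77667791e-03],
       [ 2.12577248e-04, -1.80077548e-03, -9.99998356e-01]]), 'force': array([ 1.05741374, -0.80456558, -0.06653656]), 'wrist_torque': array([-0.02641356, -0.02120577, -0.05101789]), 'finger_force': 0.0, 'width': 0.08746722538888166} 0.0187
scene [[-0.716  0.591 -0.372  1.058]
 [ 0.698  0.598 -0.393  0.534]
 [-0.01  -0.541 -0.841  1.225]
 [ 0.     0.     0.     1.   ]]
side [[-0.996 -0.063  0.07   0.502]
 [-0.093  0.768 -0.634  0.608]
 [-0.014 -0.638 -0.77   0.854]
 [ 0.     0.     0.     1.   ]]
```

View pics/scene0.png

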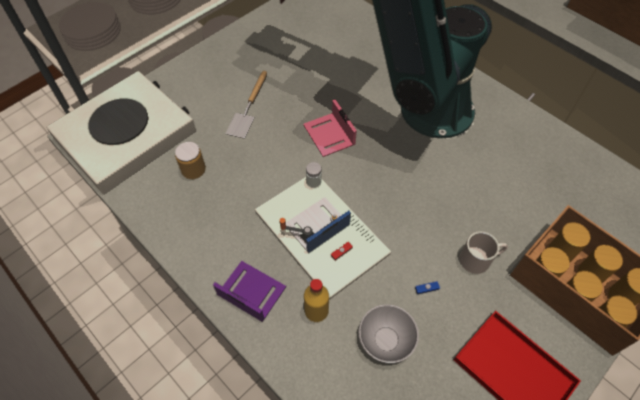

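View pics/side0.png

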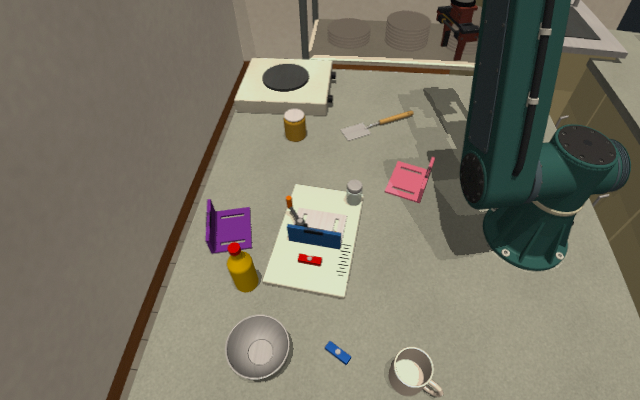

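The scene view has the blue fence at (328,231), the red stop at (342,251), the orange knob at (283,223) and the shaker at (314,174). In the side view they are at (314,236), (310,259), (289,202) and (354,190).

Look-alikes in the scene view:
- **Fence:** purple at (250,290) and pink at (330,130). I'm choosing the blue one at (328,231) on the white board.
- **Stop:** spare blue at (427,288) and the red tray at (515,360). I'm choosing the red bar at (342,251).
- **Knob:** the red sauce cap at (316,286). I'm choosing the orange knob at (283,223).

Run:
```python
from h import *
out=[]
for n,(a,b,c,e) in {'scene':(160,300,250,400),'side':(180,300,260,370)}.items():
    z=np.load(n+'0.npz'); im=z['im'][a:b,c:e]; X=z['X'][a:b,c:e]
    hsv=cv2.cvtColor(im,cv2.COLOR_RGB2HSV).astype(int); H,S,V=hsv[...,0],hsv[...,1],hsv[...,2]; Z=X[...,2]
    ok=Z>-.1
    top=(S<60)&(V>150)&(Z>.01)&(Z<.03)
    P=X[top]; print(n,'board',np.median(P[:,2]),cv2.minAreaRect((P[:,:2]*1000).astype(np.float32)))
    for nm,m in {'blue':(H>100)&(H<125)&(S>120)&(Z>.07),'red':((H<6)|(H>174))&(S>150)&(Z>.015)&(Z<.06),'knob':(H>5)&(H<16)&(S>150)&(Z>.04)}.items():
        P=X[m]; 
        if len(P)<4: print(nm,len(P)); continue
        rc=cv2.minAreaRect((P[:,:2]*1000).astype(np.float32))
        print(nm,len(P),P.mean(0).round(4),'z',np.percentile(P[:,2],[5,50,95]).round(4),rc,cv2.boxPoints(rc).round(0).tolist())
    bgr=cv2.cvtColor(im,cv2.COLOR_RGB2BGR); out.append(cv2.resize(bgr,(400,400*bgr.shape[0]//bgr.shape[1]),interpolation=cv2.INTER_CUBIC))
h=max(o.shape[0] for o in out)
cv2.imwrite('pics/crop.png',np.hstack([cv2.copyMakeBorder(o,0,h-o.shape[0],0,0,0) for o in out]))
```

```text
scene board 0.02075151233529593 ((577.8901977539062, 56.594825744628906), (332.3228759765625, 211.64971923828125), 83.12293243408203)
blue 95 [0.5889 0.0889 0.0854] z [0.0819 0.0853 0.0901] ((583.3321533203125, 89.31781005859375), (10.41572093963623, 133.7512969970703), 83.820556640625) [[516.0, 91.0], [649.0, 77.0], [650.0, 87.0], [517.0, 102.0]]
red 104 [0.5907 0.1443 0.0338] z [0.0299 0.0339 0.0374] ((590.023681640625, 143.5673370361328), (19.926048278808594, 55.697566986083984), 84.64441680908203) [[561.0, 136.0], [617.0, 131.0], [619.0, 151.0], [563.0, 156.0]]
knob 47 [0.7037 0.0943 0.1405] z [0.0755 0.0971 0.1655] ((829.9755859375, 285.223388671875), (671.10986328125, 74.47872924804688), 53.81090545654297) [[602.0, 36.0], [662.0, -8.0], [1058.0, 534.0], [998.0, 578.0]]
side board 0.019631530177260603 ((579.9713134765625, 57.525421142578125), (331.8851623535156, 208.55308532714844), 83.41963195800781)
blue 251 [0.5811 0.104  0.0996] z [0.0715 0.0833 0.087 ] ((516.0486450195312, 327.0172119140625), (126.0795669555664, 547.333740234375), 15.78893756866455) [[381.0, 573.0], [530.0, 47.0], [651.0, 81.0], [502.0, 608.0]]
red 170 [0.5892 0.1467 0.0322] z [0.0255 0.033  0.0354] ((589.1807250976562, 144.34249877929688), (20.46551513671875, 58.939064025878906), 83.16844177246094) [[559.0, 138.0], [617.0, 131.0], [620.0, 151.0], [561.0, 158.0]]
knob 56 [0.6569 0.0136 0.0963] z [0.0629 0.086  0.097 ] ((578.960693359375, 298.8592529296875), (13.532516479492188, 635.9417724609375), 15.176799774169922) [[489.0, 604.0], [656.0, -10.0], [669.0, -6.0], [502.0, 608.0]]
```

View pics/crop.png

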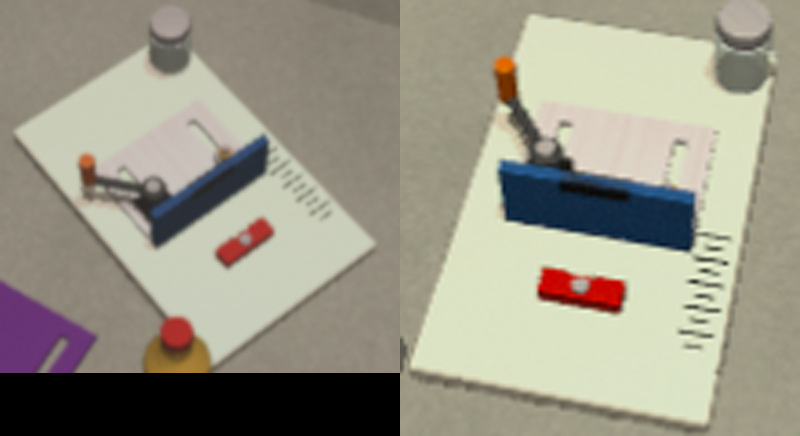

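The crop confirms the choice: blue wall at side-crop pixel (597,205), red stop at (580,290) and orange knob at (505,78), all on the white board. Board yaw is about -6.7° and the gap is about 40 mm. I'm moving above the fence now.

>>> jog_arm(
  targets=[
    {"dx":0.038,"dy":-0.033,"rz":8},
    {"dx":0.076,"dy":-0.066,"rz":16},
    {"dx":0.114,"dy":-0.099,"rz":25},
    {"dx":0.152,"dy":-0.131,"rz":25},
    {"dx":0.19,"dy":-0.164,"rz":25},
  ],
)

```text
schema error: expected keys dx, dy, dz, rx, ry, rz
```

>>> jog_arm(
  targets=[
    {"dx":0.038,"dy":-0.033,"dz":0,"rx":0,"ry":0,"rz":8},
    {"dx":0.076,"dy":-0.066,"dz":0,"rx":0,"ry":0,"rz":16},
    {"dx":0.114,"dy":-0.099,"dz":0,"rx":0,"ry":0,"rz":25},
    {"dx":0.152,"dy":-0.131,"dz":0,"rx":0,"ry":0,"rz":25},
    {"dx":0.19,"dy":-0.164,"dz":0,"rx":0,"ry":0,"rz":25},
  ],
)

```text
clock: 0.6
tool_pos: [0.3164, -0.3544, 0.2224]
ee_rot: [[0.993, -0.118, -0.0], [-0.118, -0.993, 0.001], [-0.0, -0.001, -1.0]]
force: [0.8, -1.2, -0.5]
width: 0.0879
finger_force: 0.0
```

>>> jog_arm(
  targets=[
    {"dx":0.02,"dy":-0.045,"dz":0,"rx":0,"ry":0,"rz":0},
    {"dx":0.04,"dy":-0.09,"dz":-0.01,"rx":0,"ry":0,"rz":0},
    {"dx":0.06,"dy":-0.135,"dz":-0.02,"rx":0,"ry":0,"rz":0},
    {"dx":0.08,"dy":-0.18,"dz":-0.03,"rx":0,"ry":0,"rz":0},
    {"dx":0.1,"dy":-0.225,"dz":-0.03,"rx":0,"ry":0,"rz":0},
  ],
)

```text
clock: 1.1
tool_pos: [0.4429, -0.1431, 0.2539]
ee_rot: [[0.993, -0.117, 0.002], [-0.117, -0.993, -0.001], [0.002, 0.001, -1.0]]
force: [1.5, -0.6, -0.3]
width: 0.0876
finger_force: 0.0
```

>>> jog_arm(
  targets=[
    {"dx":0.02,"dy":-0.045,"dz":0,"rx":0,"ry":0,"rz":0},
    {"dx":0.04,"dy":-0.09,"dz":0,"rx":0,"ry":0,"rz":0},
    {"dx":0.06,"dy":-0.135,"dz":0,"rx":0,"ry":0,"rz":0},
    {"dx":0.08,"dy":-0.18,"dz":0,"rx":0,"ry":0,"rz":0},
    {"dx":0.1,"dy":-0.225,"dz":0,"rx":0,"ry":0,"rz":0},
  ],
)

```text
clock: 1.6
tool_pos: [0.5678, 0.0692, 0.2524]
ee_rot: [[0.993, -0.117, -0.001], [-0.117, -0.993, -0.0], [-0.001, 0.0, -1.0]]
force: [0.3, -0.7, -0.1]
width: 0.0881
finger_force: 0.0
```

Run:
```python
from h import *
s=sensors.read_state(); print(s['clock'],s['tool_pos'],s['force'])
im,d,p=grab('wrist','w1.png'); np.savez('w1.npz',im=im,X=cloud(d,p)); print(np.array(p['cam_to_world']).round(3))
```

```text
1.6 [0.56775506 0.06916755 0.25238984] [ 0.33095141 -0.68050505 -0.1128846 ]
[[-0.117 -0.947 -0.299  0.651]
 [-0.993  0.112  0.036  0.06 ]
 [-0.001  0.301 -0.954  0.415]
 [ 0.     0.     0.     1.   ]]
```

View pics/w1.png

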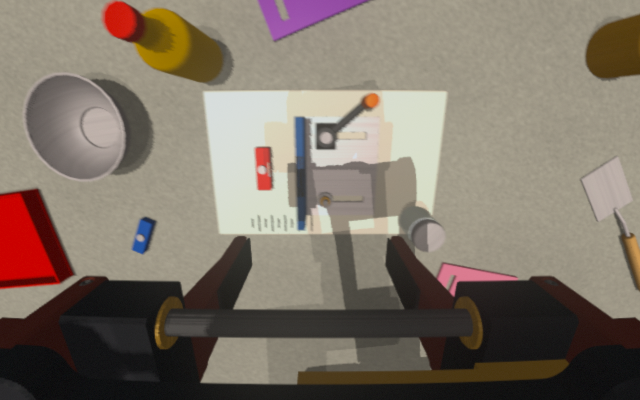

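The wrist view shows the wall at (300,170), the stop at (263,168), the clamp hub at (325,137) and the knob at (371,101). I'll measure these.

Run:
```python
from h import *
z=np.load('w1.npz'); im=z['im'][:240]; X=z['X'][:240]
hsv=cv2.cvtColor(im,cv2.COLOR_RGB2HSV).astype(int); H,S,V=hsv[...,0],hsv[...,1],hsv[...,2]; Z=X[...,2]
a=np.radians(-6.7); R=np.array([[np.cos(a),np.sin(a)],[-np.sin(a),np.cos(a)]])
near=(np.hypot(X[...,0]-.579,X[...,1]-.057)<.25)
def rep(nm,m):
    P=X[m&near]; B=(P[:,:2]-[.579,.057])@R.T*1000
    rc=cv2.minAreaRect(B.astype(np.float32)); print(nm,len(P),'z',np.percentile(P[:,2],[5,50,95]).round(4),'B pct x',np.percentile(B[:,0],[1,50,99]).round(1),'y',np.percentile(B[:,1],[1,50,99]).round(1),np.round(rc[0],1),np.round(rc[1],1),round(rc[2],1))
rep('board',(Z>.012)&(Z<.024)&(S<90)&(V>150))
rep('walltop',(H>100)&(H<125)&(S>100)&(Z>.078)&(Z<.095))
rep('stop',((H<6)|(H>174))&(S>150)&(Z>.028)&(Z<.042))
rep('knobtop',(H>4)&(H<18)&(S>150)&(Z>.08)&(Z<.105))
sub=(slice(125,150),slice(312,342)); q=np.zeros(Z.shape,bool); q[sub]=True
rep('hub',q&(Z>.05)&(Z<.1)); rep('pad',q&(Z>.03)&(Z<.05)); rep('plate',(Z>.0235)&(Z<.029)&(H<170))
```

```text
board 22035 z [0.0191 0.0205 0.0218] B pct x [-99.4  30.3 106.4] y [-159.8   47.9  163.2] [2.6 1.9] [330.4 209.8] 89.9
walltop 290 z [0.0843 0.0855 0.0867] B pct x [-64.2  46.1  70.7] y [30.  34.2 37.7] [ 3.2 33.5] [135.1   7.8] 0.4
stop 393 z [0.0331 0.0345 0.0357] B pct x [-25.6  10.   31.7] y [80.1 89.  97.4] [ 3.  88.7] [57.8 17.8] 0.3
knobtop 141 z [0.0875 0.0957 0.0973] B pct x [83.4 89.6 95.8] y [-51.7 -45.3 -39.8] [ 89.5 -45.9] [11.7 13.7] 72.8
hub 407 z [0.062  0.0658 0.0704] B pct x [35.9 49.4 62.4] y [-15.6  -0.8  12.6] [47.8 -2.4] [25.4 31.8] 12.0
pad 135 z [0.0411 0.0424 0.0438] B pct x [30.9 45.4 61.9] y [-11.2   7.4  14. ] [46.4  1.3] [31.  25.3] 0.1
plate 5814 z [0.025  0.0264 0.0278] B pct x [-67.6   2.5 119.6] y [-72.  -25.9 139.3] [20.  18.1] [367.9 167.6] 65.9
```

>>> jog_arm(
  targets=[
    {"dx":0.0156,"dy":-0.0227,"dz":0.035,"rx":0,"ry":0,"rz":0},
    {"dx":0.0156,"dy":-0.0227,"dz":0.075,"rx":0,"ry":0,"rz":0},
    {"dx":0.0156,"dy":-0.0227,"dz":0.115,"rx":0,"ry":0,"rz":0},
    {"dx":0.0156,"dy":-0.0227,"dz":0.15,"rx":0,"ry":0,"rz":0},
    {"dx":0.0156,"dy":-0.0227,"dz":0.15,"rx":0,"ry":0,"rz":0},
  ],
)

```text
clock: 2.15
tool_pos: [0.5808, 0.0875, 0.0978]
ee_rot: [[0.993, -0.117, -0.011], [-0.117, -0.993, -0.0], [-0.01, 0.002, -1.0]]
force: [-0.8, 0.1, -0.6]
width: 0.0878
finger_force: 0.0
```

>>> jog_arm(
  targets=[
    {"dx":0,"dy":0,"dz":0.02,"rx":0,"ry":0,"rz":0},
    {"dx":0,"dy":0,"dz":0.042,"rx":0,"ry":0,"rz":0},
    {"dx":0,"dy":0,"dz":0.042,"rx":0,"ry":0,"rz":0},
  ],
)

```text
clock: 2.45
tool_pos: [0.5843, 0.0876, 0.06]
ee_rot: [[0.993, -0.118, -0.003], [-0.118, -0.993, -0.0], [-0.003, 0.0, -1.0]]
force: [-0.7, -1.4, 0.1]
width: 0.0878
finger_force: 0.0
```

>>> jog_arm(
  targets=[
    {"dx":0,"dy":0,"dz":0,"rx":0,"ry":0,"rz":0},
    {"dx":0,"dy":0,"dz":0,"rx":0,"ry":0,"rz":0},
    {"dx":0,"dy":0,"dz":0,"rx":0,"ry":0,"rz":0},
    {"dx":0,"dy":0,"dz":0,"rx":0,"ry":0,"rz":0},
    {"dx":0,"dy":0,"dz":0,"rx":0,"ry":0,"rz":0},
  ],
  claw=0.6,
  force=20,
)

```text
clock: 2.95
tool_pos: [0.5858, 0.0879, 0.0613]
ee_rot: [[0.993, -0.117, 0.001], [-0.117, -0.993, 0.0], [0.001, -0.0, -1.0]]
force: [0.0, -0.3, -1.0]
width: 0.0516
finger_force: 0.0
```

>>> jog_arm(
  targets=[
    {"dx":0,"dy":-0.002,"dz":0,"rx":0,"ry":0,"rz":0},
    {"dx":0,"dy":-0.002,"dz":0,"rx":0,"ry":0,"rz":0},
    {"dx":0,"dy":-0.002,"dz":0,"rx":0,"ry":0,"rz":0},
    {"dx":0,"dy":-0.002,"dz":0,"rx":0,"ry":0,"rz":0},
    {"dx":0,"dy":-0.002,"dz":0,"rx":0,"ry":0,"rz":0},
  ],
  claw=1,
)

```text
clock: 3.45
tool_pos: [0.5857, 0.0895, 0.0607]
ee_rot: [[0.993, -0.117, -0.0], [-0.117, -0.993, -0.0], [-0.0, 0.0, -1.0]]
force: [-0.7, -4.2, 3.0]
width: 0.0115
finger_force: 2.4
```

>>> jog_arm(
  targets=[
    {"dx":0,"dy":0,"dz":0,"rx":0,"ry":0,"rz":0},
    {"dx":0,"dy":0,"dz":0,"rx":0,"ry":0,"rz":0},
    {"dx":0,"dy":0,"dz":0,"rx":0,"ry":0,"rz":0},
    {"dx":0,"dy":0,"dz":0,"rx":0,"ry":0,"rz":0},
  ],
)

```text
clock: 3.85
tool_pos: [0.5856, 0.0894, 0.0607]
ee_rot: [[0.993, -0.117, -0.0], [-0.117, -0.993, -0.001], [-0.0, 0.001, -1.0]]
force: [-1.2, -4.3, 0.9]
width: 0.0101
finger_force: 20.0
```

>>> jog_arm(
  targets=[
    {"dx":0,"dy":-0.005,"dz":0,"rx":0,"ry":0,"rz":0},
    {"dx":0,"dy":-0.01,"dz":0,"rx":0,"ry":0,"rz":0},
    {"dx":0,"dy":-0.015,"dz":0,"rx":0,"ry":0,"rz":0},
    {"dx":0,"dy":-0.02,"dz":0,"rx":0,"ry":0,"rz":0},
    {"dx":0,"dy":-0.025,"dz":0,"rx":0,"ry":0,"rz":0},
  ],
)

```text
clock: 4.35
tool_pos: [0.5886, 0.1151, 0.0607]
ee_rot: [[0.993, -0.117, -0.0], [-0.117, -0.993, -0.0], [-0.0, 0.0, -1.0]]
force: [-0.1, -4.5, 1.4]
width: 0.01
finger_force: 20.0
```

>>> jog_arm(
  targets=[
    {"dx":0,"dy":-0.003,"dz":0,"rx":0,"ry":0,"rz":0},
    {"dx":0,"dy":-0.006,"dz":0,"rx":0,"ry":0,"rz":0},
    {"dx":0,"dy":-0.008,"dz":0,"rx":0,"ry":0,"rz":0},
    {"dx":0,"dy":-0.01,"dz":0,"rx":0,"ry":0,"rz":0},
    {"dx":0,"dy":-0.01,"dz":0,"rx":0,"ry":0,"rz":0},
  ],
)

```text
clock: 4.85
tool_pos: [0.5898, 0.125, 0.0607]
ee_rot: [[0.993, -0.117, 0.0], [-0.117, -0.993, 0.001], [-0.0, -0.001, -1.0]]
force: [-0.1, -3.5, 2.0]
width: 0.0101
finger_force: 20.0
```

Run:
```python
from h import *
s=sensors.read_state(); print(s['clock'],s['tool_pos'],s['force'],s['wrist_torque'],s['width'])
im,d,p=grab('wrist','w2.png'); np.savez('w2.npz',im=im,X=cloud(d,p))
```

```text
4.85 [0.58984254 0.12498936 0.06068888] [-0.08938473 -3.46069313  2.03722864] [-0.52909644  0.10751028  0.02951423] 0.010132068671812733
```

View pics/w2.png

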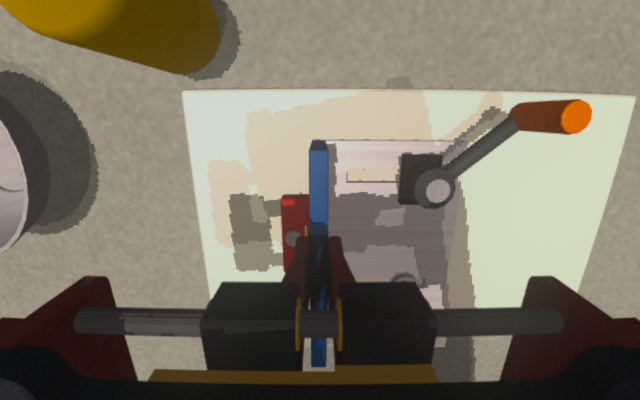

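The wall at (318,190) is now a few millimetres from the stop at (293,230), and sliding friction is about 4 N. I'll creep in from here.

>>> jog_arm(
  targets=[
    {"dx":0,"dy":-0.001,"dz":0,"rx":0,"ry":0,"rz":0},
    {"dx":0,"dy":-0.0015,"dz":0,"rx":0,"ry":0,"rz":0},
    {"dx":0,"dy":-0.002,"dz":0,"rx":0,"ry":0,"rz":0},
  ],
)

```text
clock: 5.2
tool_pos: [0.59, 0.1264, 0.0607]
ee_rot: [[0.993, -0.117, -0.0], [-0.117, -0.993, -0.0], [-0.0, 0.0, -1.0]]
force: [0.4, -4.6, 1.5]
width: 0.0097
finger_force: 20.0
```

>>> jog_arm(
  targets=[
    {"dx":0,"dy":-0.0005,"dz":0,"rx":0,"ry":0,"rz":0},
    {"dx":0,"dy":-0.001,"dz":0,"rx":0,"ry":0,"rz":0},
  ],
)

```text
clock: 5.4
tool_pos: [0.5902, 0.1274, 0.0607]
ee_rot: [[0.993, -0.117, -0.0], [-0.117, -0.993, -0.0], [-0.0, 0.0, -1.0]]
force: [-0.3, -4.8, 1.1]
width: 0.01
finger_force: 20.0
```

>>> jog_arm(
  targets=[
    {"dx":0,"dy":-0.0005,"dz":0,"rx":0,"ry":0,"rz":0},
    {"dx":0,"dy":-0.001,"dz":0,"rx":0,"ry":0,"rz":0},
  ],
)

```text
clock: 5.6
tool_pos: [0.5902, 0.1276, 0.0607]
ee_rot: [[0.993, -0.117, -0.0], [-0.117, -0.993, -0.001], [-0.0, 0.002, -1.0]]
force: [-1.2, -8.8, 3.5]
width: 0.0101
finger_force: 20.0
```

>>> jog_arm(
  targets=[
    {"dx":0,"dy":-0.0005,"dz":0,"rx":0,"ry":0,"rz":0},
    {"dx":0,"dy":-0.0007,"dz":0,"rx":0,"ry":0,"rz":0},
  ],
)

```text
clock: 5.8
tool_pos: [0.5902, 0.1276, 0.0607]
ee_rot: [[0.993, -0.117, -0.001], [-0.117, -0.993, -0.002], [-0.0, 0.003, -1.0]]
force: [-0.7, -10.5, 3.0]
width: 0.01
finger_force: 20.0
```

>>> jog_arm(
  targets=[
    {"dx":0,"dy":-0.0005,"dz":0,"rx":0,"ry":0,"rz":0},
    {"dx":0,"dy":-0.0008,"dz":0,"rx":0,"ry":0,"rz":0},
    {"dx":0,"dy":-0.0008,"dz":0,"rx":0,"ry":0,"rz":0},
  ],
)

```text
clock: 6.1
tool_pos: [0.5902, 0.1277, 0.0607]
ee_rot: [[0.993, -0.116, -0.001], [-0.116, -0.993, -0.003], [-0.0, 0.004, -1.0]]
force: [-1.0, -12.1, 2.9]
width: 0.0101
finger_force: 20.0
```

Run:
```python
from h import *
s=sensors.read_state(); print(s['clock'],s['tool_pos'],s['force'],s['wrist_torque'],s['width'])
```

```text
6.1 [0.5901626  0.12772933 0.06068797] [ -1.01578471 -12.07352597   2.94088087] [-2.36012729  0.31605085  0.0144612 ] 0.010130177121505518
```

>>> jog_arm(
  targets=[
    {"dx":0,"dy":0,"dz":0,"rx":0,"ry":0,"rz":0},
    {"dx":0,"dy":0,"dz":0,"rx":0,"ry":0,"rz":0},
    {"dx":0,"dy":0,"dz":0,"rx":0,"ry":0,"rz":0},
    {"dx":0,"dy":0,"dz":0,"rx":0,"ry":0,"rz":0},
  ],
  claw=-0.1,
)

```text
clock: 6.5
tool_pos: [0.5905, 0.1307, 0.0606]
ee_rot: [[0.993, -0.117, 0.0], [-0.117, -0.993, 0.001], [0.0, -0.001, -1.0]]
force: [-0.0, -0.9, -0.7]
width: 0.0389
finger_force: 0.0
```

>>> jog_arm(
  targets=[
    {"dx":0,"dy":0,"dz":-0.01,"rx":0,"ry":0,"rz":0},
    {"dx":0,"dy":0,"dz":-0.04,"rx":0,"ry":0,"rz":0},
    {"dx":0,"dy":0,"dz":-0.08,"rx":0,"ry":0,"rz":0},
    {"dx":0,"dy":0,"dz":-0.11,"rx":0,"ry":0,"rz":0},
    {"dx":0,"dy":0,"dz":-0.11,"rx":0,"ry":0,"rz":0},
  ],
)

```text
clock: 7.0
tool_pos: [0.594, 0.1308, 0.1763]
ee_rot: [[0.993, -0.117, 0.01], [-0.117, -0.993, 0.001], [0.009, -0.003, -1.0]]
force: [0.6, -0.3, 0.6]
width: 0.0485
finger_force: 0.0
```

```bash
cat > m.py <<'E'
from h import *
import sys
def meas(tag):
    s=sensors.read_state(); print(s['clock'],s['tool_pos'].round(4),s['force'].round(2),s['width'].round(4))
    im,d,p=grab('wrist',tag+'.png'); X=cloud(d,p)
    hsv=cv2.cvtColor(im,cv2.COLOR_RGB2HSV).astype(int); H,S,V=hsv[...,0],hsv[...,1],hsv[...,2]; Z=X[...,2]
    a=np.radians(-6.7); R=np.array([[np.cos(a),np.sin(a)],[-np.sin(a),np.cos(a)]])
    near=(np.hypot(X[...,0]-.579,X[...,1]-.057)<.2); near[260:]=False
    for nm,m in {'walltop':(H>100)&(H<125)&(S>100)&(Z>.078)&(Z<.095),'stop':((H<4)|(H>174))&(S>150)&(Z>.03)&(Z<.04),'knobtop':(H>4)&(H<18)&(S>150)&(Z>.09)&(Z<.105)}.items():
        P=X[m&near]
        if len(P)<5: print(nm,len(P)); continue
        B=(P[:,:2]-[.579,.057])@R.T*1000; rc=cv2.minAreaRect(B.astype(np.float32))
        print(nm,len(P),P[:,2].mean().round(4),'x',np.percentile(B[:,0],[2,98]).round(1),'y',np.percentile(B[:,1],[2,98]).round(1),np.round(rc[0],1),np.round(rc[1],1),round(rc[2],1))
meas(sys.argv[1])
E
python3 m.py w3
```

```text
Traceback (most recent call last):
  File "m.py", line 14, in <module>
    meas(sys.argv[1])
    ~~~~^^^^^^^^^^^^^
  File "m.py", line 4, in meas
    s=sensors.read_state(); print(s['clock'],s['tool_pos'].round(4),s['force'].round(2),s['width'].round(4))
                                                                                        ^^^^^^^^^^^^^^^^
AttributeError: 'float' object has no attribute 'round'
```

```bash
sed -i "s/s\['width'\].round(4)/s['width']/" m.py; python3 m.py w3
```

```text
7.0 [0.594  0.1308 0.1763] [ 0.58 -0.32  0.55] 0.048511298943956734
walltop 490 0.0855 x [-38.  70.] y [68.5 76.1] [13.6 72.5] [114.5   8.4] 0.5
stop 8 0.0341 x [-25.9  31.1] y [79.7 95. ] [ 2.6 87.1] [57.2 15.6] 0.2
knobtop 248 0.0953 x [82.2 95.4] y [-54.2 -41.1] [ 88.8 -48. ] [13.3 15.4] 0.8
```

View pics/w3.png

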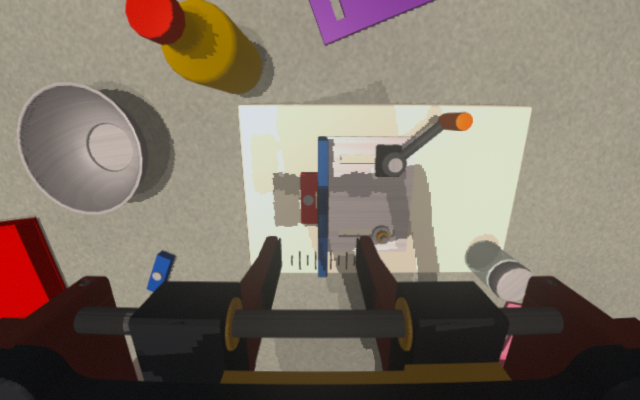

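The fence wall at (322,200) sits flush on the stop at (308,198). The knob is at (457,121), board coordinates about (89,-48). I'll open the fingers to about 30 mm, turn so the closing axis is tangential, and cage the knob.

>>> jog_arm(
  targets=[
    {"dx":0.017,"dy":0.0245,"dz":0,"rx":0,"ry":0,"rz":-8.5},
    {"dx":0.034,"dy":0.049,"dz":0,"rx":0,"ry":0,"rz":-17},
    {"dx":0.052,"dy":0.0735,"dz":0,"rx":0,"ry":0,"rz":-25.5},
    {"dx":0.069,"dy":0.098,"dz":0.01,"rx":0,"ry":0,"rz":-34},
    {"dx":0.086,"dy":0.1225,"dz":0.015,"rx":0,"ry":0,"rz":-42.5},
  ],
  claw=0.32,
)

```text
clock: 7.55
tool_pos: [0.6607, -0.0024, 0.1537]
ee_rot: [[0.808, 0.59, -0.003], [0.59, -0.808, 0.001], [-0.002, -0.002, -1.0]]
force: [-0.3, -0.0, -0.2]
width: 0.0298
finger_force: 0.0
```

>>> jog_arm(
  targets=[
    {"dx":0,"dy":0,"dz":0,"rx":0,"ry":0,"rz":-8.5},
    {"dx":0,"dy":0,"dz":0,"rx":0,"ry":0,"rz":-17},
    {"dx":0,"dy":0,"dz":0,"rx":0,"ry":0,"rz":-25.5},
    {"dx":0,"dy":0,"dz":0,"rx":0,"ry":0,"rz":-34},
    {"dx":0,"dy":0,"dz":0,"rx":0,"ry":0,"rz":-42.5},
  ],
)

```text
clock: 8.05
tool_pos: [0.6603, -0.0015, 0.154]
ee_rot: [[0.197, 0.98, -0.003], [0.98, -0.197, 0.001], [0.0, -0.003, -1.0]]
force: [-0.0, -0.3, -0.8]
width: 0.0298
finger_force: 0.0
```

>>> jog_arm(
  targets=[
    {"dx":0,"dy":0,"dz":0,"rx":0,"ry":0,"rz":-8.5},
    {"dx":0,"dy":0,"dz":0,"rx":0,"ry":0,"rz":-17},
    {"dx":0,"dy":0,"dz":0,"rx":0,"ry":0,"rz":-25.5},
    {"dx":0,"dy":0,"dz":0,"rx":0,"ry":0,"rz":-34},
    {"dx":0,"dy":0,"dz":0,"rx":0,"ry":0,"rz":-42.5},
  ],
)

```text
clock: 8.55
tool_pos: [0.6603, -0.0014, 0.154]
ee_rot: [[-0.517, 0.856, -0.003], [0.856, 0.517, 0.001], [0.002, -0.002, -1.0]]
force: [-1.0, 0.6, -0.3]
width: 0.03
finger_force: 0.0
```

>>> jog_arm(
  targets=[
    {"dx":0,"dy":0,"dz":0,"rx":0,"ry":0,"rz":-2},
    {"dx":0,"dy":0,"dz":0,"rx":0,"ry":0,"rz":-2},
    {"dx":0,"dy":0,"dz":0,"rx":0,"ry":0,"rz":-2},
  ],
)

```text
clock: 8.85
tool_pos: [0.6608, -0.0015, 0.1546]
ee_rot: [[-0.54, 0.842, -0.002], [0.842, 0.54, 0.0], [0.001, -0.001, -1.0]]
force: [0.5, 0.2, -0.2]
width: 0.0298
finger_force: 0.0
```

```bash
python3 m.py w4
python3 - <<'E'
from h import *
z=np.load('scene0.npz'); X=z['X'][270:325,295:335].reshape(-1,3); P=X[(X[:,2]>.1)&(X[:,2]<.2)]; print('sauce',P.mean(0))
print(sensors.read_state()['qpos'].round(2))
E
```

```text
8.85 [ 0.6608 -0.0015  0.1546] [ 0.52  0.24 -0.16] 0.029783097956751936
walltop 870 0.0857 x [-28.6  69.9] y [67.8 76.5] [19.4 72.1] [103.2   9.4] 0.1
stop 364 0.0346 x [-26.   30.1] y [91.3 96.7] [ 2.1 94.1] [ 6.1 58.1] 89.5
knobtop 244 0.0955 x [81.3 94.7] y [-54.4 -40.6] [ 88.3 -47.7] [12.9 14.3] 38.8
sauce [0.7493022  0.21339789 0.13150588]
[-0.11  0.51  1.44  0.    1.19 -0.68]
```

View pics/w4.png

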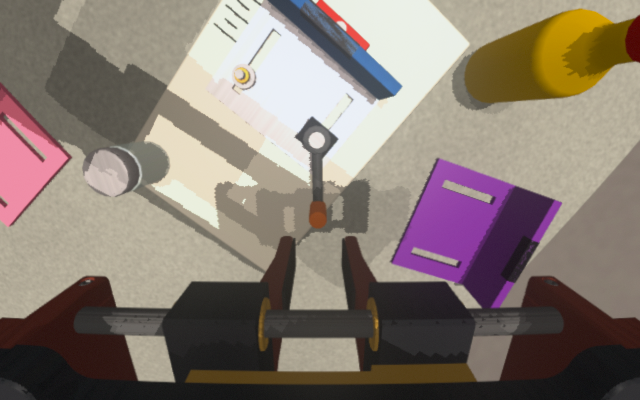

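The knob at (318,213) is centred between the fingers and the lever is aligned with tool x. Descending around the knob.

>>> jog_arm(
  targets=[
    {"dx":0,"dy":0,"dz":0.025,"rx":0,"ry":0,"rz":0},
    {"dx":0,"dy":0,"dz":0.05,"rx":0,"ry":0,"rz":0},
    {"dx":0,"dy":0,"dz":0.07,"rx":0,"ry":0,"rz":0},
    {"dx":0,"dy":0,"dz":0.084,"rx":0,"ry":0,"rz":0},
    {"dx":0,"dy":0,"dz":0.084,"rx":0,"ry":0,"rz":0},
  ],
)

```text
clock: 9.4
tool_pos: [0.6598, -0.0015, 0.0694]
ee_rot: [[-0.541, 0.841, -0.004], [0.841, 0.541, 0.001], [0.003, -0.003, -1.0]]
force: [-0.8, -0.0, 0.1]
width: 0.0297
finger_force: 0.0
```

>>> jog_arm(
  targets=[
    {"dx":0,"dy":0,"dz":0,"rx":0,"ry":0,"rz":0},
    {"dx":0,"dy":-0.002,"dz":0,"rx":0,"ry":0,"rz":0},
    {"dx":0,"dy":-0.004,"dz":0,"rx":0,"ry":0,"rz":0},
    {"dx":0,"dy":-0.006,"dz":0,"rx":0,"ry":0,"rz":0},
  ],
)

```text
clock: 9.8
tool_pos: [0.6569, -0.0051, 0.0726]
ee_rot: [[-0.541, 0.841, 0.001], [0.841, 0.541, -0.0], [-0.001, 0.001, -1.0]]
force: [-0.3, 0.0, 0.1]
width: 0.03
finger_force: 0.0
```

>>> jog_arm(
  targets=[
    {"dx":0.0003,"dy":-0.0023,"dz":0,"rx":0,"ry":0,"rz":2},
    {"dx":0.0006,"dy":-0.0045,"dz":0,"rx":0,"ry":0,"rz":4},
    {"dx":0.0011,"dy":-0.0068,"dz":0,"rx":0,"ry":0,"rz":6},
    {"dx":0.0016,"dy":-0.009,"dz":0,"rx":0,"ry":0,"rz":8},
    {"dx":0.0022,"dy":-0.0112,"dz":0,"rx":0,"ry":0,"rz":10},
  ],
)

```text
clock: 10.3
tool_pos: [0.6476, -0.0088, 0.0724]
ee_rot: [[-0.385, 0.923, 0.004], [0.923, 0.385, 0.001], [-0.001, 0.004, -1.0]]
force: [4.7, 3.2, -1.6]
width: 0.0299
finger_force: 2.3
```

>>> jog_arm(
  targets=[
    {"dx":0.0001,"dy":-0.0011,"dz":0,"rx":0,"ry":0,"rz":1},
    {"dx":0.0003,"dy":-0.0023,"dz":0,"rx":0,"ry":0,"rz":2},
    {"dx":0.0005,"dy":-0.0034,"dz":0,"rx":0,"ry":0,"rz":3},
  ],
)

```text
clock: 10.6
tool_pos: [0.6438, -0.0102, 0.0723]
ee_rot: [[-0.337, 0.941, 0.003], [0.941, 0.337, -0.0], [-0.001, 0.003, -1.0]]
force: [4.9, 0.2, -0.5]
width: 0.0298
finger_force: 2.4
```

>>> jog_arm(
  targets=[
    {"dx":0.0001,"dy":-0.0011,"dz":0,"rx":0,"ry":0,"rz":1},
    {"dx":0.0003,"dy":-0.0023,"dz":0,"rx":0,"ry":0,"rz":2},
    {"dx":0.0005,"dy":-0.0034,"dz":0,"rx":0,"ry":0,"rz":3},
  ],
)

```text
clock: 10.9
tool_pos: [0.6403, -0.0112, 0.0723]
ee_rot: [[-0.287, 0.958, 0.002], [0.958, 0.287, -0.001], [-0.001, 0.002, -1.0]]
force: [5.3, -0.2, 0.6]
width: 0.0298
finger_force: 2.5
```

>>> jog_arm(
  targets=[
    {"dx":0.0001,"dy":-0.0011,"dz":0,"rx":0,"ry":0,"rz":1},
    {"dx":0.0003,"dy":-0.0023,"dz":0,"rx":0,"ry":0,"rz":2},
    {"dx":0.0005,"dy":-0.0034,"dz":0,"rx":0,"ry":0,"rz":3},
  ],
)

```text
clock: 11.2
tool_pos: [0.6371, -0.0119, 0.0723]
ee_rot: [[-0.237, 0.972, 0.003], [0.972, 0.237, -0.001], [-0.002, 0.002, -1.0]]
force: [5.5, -0.8, -0.6]
width: 0.0301
finger_force: 2.5
```

>>> jog_arm(
  targets=[
    {"dx":0.0001,"dy":-0.0011,"dz":0,"rx":0,"ry":0,"rz":1},
    {"dx":0.0003,"dy":-0.0023,"dz":0,"rx":0,"ry":0,"rz":2},
    {"dx":0.0005,"dy":-0.0034,"dz":0,"rx":0,"ry":0,"rz":3},
  ],
)

```text
clock: 11.5
tool_pos: [0.6337, -0.0125, 0.0723]
ee_rot: [[-0.186, 0.983, 0.003], [0.983, 0.186, -0.001], [-0.002, 0.003, -1.0]]
force: [5.7, -1.2, -0.3]
width: 0.03
finger_force: 2.6
```

>>> jog_arm(
  targets=[
    {"dx":0,"dy":-0.0011,"dz":0,"rx":0,"ry":0,"rz":1},
    {"dx":0.0001,"dy":-0.0023,"dz":0,"rx":0,"ry":0,"rz":2},
    {"dx":0.0002,"dy":-0.0034,"dz":0,"rx":0,"ry":0,"rz":3},
  ],
)

```text
clock: 11.8
tool_pos: [0.6303, -0.0129, 0.0723]
ee_rot: [[-0.134, 0.991, 0.003], [0.991, 0.134, -0.001], [-0.002, 0.002, -1.0]]
force: [5.1, -1.6, -0.0]
width: 0.0299
finger_force: 2.5
```

>>> jog_arm(
  targets=[
    {"dx":0,"dy":-0.0011,"dz":0,"rx":0,"ry":0,"rz":1},
    {"dx":0.0001,"dy":-0.0023,"dz":0,"rx":0,"ry":0,"rz":2},
    {"dx":0.0002,"dy":-0.0034,"dz":0,"rx":0,"ry":0,"rz":3},
  ],
)

```text
clock: 12.1
tool_pos: [0.6268, -0.0132, 0.0723]
ee_rot: [[-0.082, 0.997, 0.003], [0.997, 0.082, -0.001], [-0.001, 0.002, -1.0]]
force: [4.9, -1.8, -0.8]
width: 0.0299
finger_force: 2.5
```

>>> jog_arm(
  targets=[
    {"dx":0,"dy":-0.0011,"dz":0,"rx":0,"ry":0,"rz":1},
    {"dx":0.0001,"dy":-0.0023,"dz":0,"rx":0,"ry":0,"rz":2},
    {"dx":0.0002,"dy":-0.0034,"dz":0,"rx":0,"ry":0,"rz":3},
  ],
)

```text
clock: 12.4
tool_pos: [0.6233, -0.0132, 0.0723]
ee_rot: [[-0.03, 1.0, 0.002], [1.0, 0.03, -0.001], [-0.001, 0.002, -1.0]]
force: [4.5, -1.5, -0.5]
width: 0.0298
finger_force: 2.5
```

>>> jog_arm(
  targets=[
    {"dx":0,"dy":-0.0011,"dz":0,"rx":0,"ry":0,"rz":1},
    {"dx":0.0002,"dy":-0.0023,"dz":0,"rx":0,"ry":0,"rz":2},
    {"dx":0.0004,"dy":-0.0034,"dz":0,"rx":0,"ry":0,"rz":3},
  ],
)

```text
clock: 12.7
tool_pos: [0.62, -0.0131, 0.0723]
ee_rot: [[0.023, 1.0, 0.002], [1.0, -0.023, -0.001], [-0.001, 0.002, -1.0]]
force: [4.6, -1.8, 0.6]
width: 0.0297
finger_force: 2.5
```

>>> jog_arm(
  targets=[
    {"dx":0,"dy":-0.0011,"dz":0,"rx":0,"ry":0,"rz":1},
    {"dx":0.0002,"dy":-0.0023,"dz":0,"rx":0,"ry":0,"rz":2},
    {"dx":0.0004,"dy":-0.0034,"dz":0,"rx":0,"ry":0,"rz":3},
  ],
)

```text
clock: 13.0
tool_pos: [0.6166, -0.0127, 0.0724]
ee_rot: [[0.075, 0.997, 0.002], [0.997, -0.075, -0.002], [-0.001, 0.003, -1.0]]
force: [5.4, -2.5, -0.5]
width: 0.0299
finger_force: 2.5
```

>>> jog_arm(
  targets=[
    {"dx":0,"dy":-0.0011,"dz":0,"rx":0,"ry":0,"rz":1},
    {"dx":0.0002,"dy":-0.0023,"dz":0,"rx":0,"ry":0,"rz":2},
    {"dx":0.0004,"dy":-0.0034,"dz":0,"rx":0,"ry":0,"rz":3},
  ],
)

```text
clock: 13.3
tool_pos: [0.6132, -0.0122, 0.0723]
ee_rot: [[0.127, 0.992, 0.002], [0.992, -0.127, -0.002], [-0.002, 0.003, -1.0]]
force: [4.5, -2.7, 0.1]
width: 0.03
finger_force: 2.5
```

>>> jog_arm(
  targets=[
    {"dx":0,"dy":-0.0011,"dz":0,"rx":0,"ry":0,"rz":1},
    {"dx":0.0002,"dy":-0.0023,"dz":0,"rx":0,"ry":0,"rz":2},
    {"dx":0.0004,"dy":-0.0034,"dz":0,"rx":0,"ry":0,"rz":3},
  ],
)

```text
clock: 13.6
tool_pos: [0.6098, -0.0115, 0.0723]
ee_rot: [[0.179, 0.984, 0.002], [0.984, -0.179, -0.002], [-0.002, 0.003, -1.0]]
force: [4.3, -3.6, 0.6]
width: 0.0299
finger_force: 2.6
```

>>> jog_arm(
  targets=[
    {"dx":-0.0002,"dy":-0.0011,"dz":0,"rx":0,"ry":0,"rz":1},
    {"dx":-0.0004,"dy":-0.0023,"dz":0,"rx":0,"ry":0,"rz":2},
    {"dx":-0.0004,"dy":-0.0034,"dz":0,"rx":0,"ry":0,"rz":3},
  ],
)

```text
clock: 13.9
tool_pos: [0.6061, -0.0107, 0.0723]
ee_rot: [[0.23, 0.973, 0.002], [0.973, -0.23, -0.001], [-0.001, 0.002, -1.0]]
force: [5.2, -2.4, 1.7]
width: 0.0298
finger_force: 2.5
```

>>> jog_arm(
  targets=[
    {"dx":0,"dy":-0.0011,"dz":0,"rx":0,"ry":0,"rz":1},
    {"dx":0.0001,"dy":-0.0023,"dz":0,"rx":0,"ry":0,"rz":2},
    {"dx":0.0002,"dy":-0.0034,"dz":0,"rx":0,"ry":0,"rz":3},
  ],
)

```text
clock: 14.2
tool_pos: [0.6027, -0.0096, 0.0723]
ee_rot: [[0.281, 0.96, 0.002], [0.96, -0.281, -0.001], [-0.001, 0.002, -1.0]]
force: [4.2, -2.7, 1.6]
width: 0.03
finger_force: 2.4
```

>>> jog_arm(
  targets=[
    {"dx":0,"dy":-0.0011,"dz":0,"rx":0,"ry":0,"rz":1},
    {"dx":0.0001,"dy":-0.0023,"dz":0,"rx":0,"ry":0,"rz":2},
    {"dx":0.0002,"dy":-0.0034,"dz":0,"rx":0,"ry":0,"rz":3},
  ],
)

```text
clock: 14.5
tool_pos: [0.5994, -0.0083, 0.0722]
ee_rot: [[0.331, 0.944, 0.001], [0.944, -0.331, -0.001], [-0.0, 0.002, -1.0]]
force: [4.7, -3.1, 2.5]
width: 0.0304
finger_force: 2.4
```

>>> jog_arm(
  targets=[
    {"dx":0,"dy":-0.0011,"dz":0,"rx":0,"ry":0,"rz":1},
    {"dx":0.0001,"dy":-0.0023,"dz":0,"rx":0,"ry":0,"rz":2},
    {"dx":0.0002,"dy":-0.0034,"dz":0,"rx":0,"ry":0,"rz":3},
  ],
)

```text
clock: 14.8
tool_pos: [0.5962, -0.0069, 0.0722]
ee_rot: [[0.38, 0.925, 0.001], [0.925, -0.38, -0.001], [-0.0, 0.001, -1.0]]
force: [3.2, -3.6, 3.6]
width: 0.0294
finger_force: 2.4
```

>>> jog_arm(
  targets=[
    {"dx":0,"dy":-0.0011,"dz":-0.001,"rx":0,"ry":0,"rz":1},
    {"dx":0.0001,"dy":-0.0023,"dz":-0.002,"rx":0,"ry":0,"rz":2},
    {"dx":0.0002,"dy":-0.0034,"dz":-0.002,"rx":0,"ry":0,"rz":3},
  ],
)

```text
clock: 15.1
tool_pos: [0.5918, -0.0049, 0.0733]
ee_rot: [[0.428, 0.904, -0.001], [0.904, -0.428, 0.0], [-0.0, -0.001, -1.0]]
force: [4.5, -1.9, -2.9]
width: 0.0299
finger_force: 2.3
```

>>> jog_arm(
  targets=[
    {"dx":0,"dy":-0.0011,"dz":0,"rx":0,"ry":0,"rz":1},
    {"dx":0.0001,"dy":-0.0023,"dz":0,"rx":0,"ry":0,"rz":2},
    {"dx":0.0002,"dy":-0.0034,"dz":0,"rx":0,"ry":0,"rz":3},
  ],
)

```text
clock: 15.4
tool_pos: [0.5893, -0.0032, 0.0735]
ee_rot: [[0.474, 0.88, -0.001], [0.88, -0.474, 0.0], [-0.0, -0.001, -1.0]]
force: [2.8, -1.7, -2.3]
width: 0.0301
finger_force: 2.3
```

>>> jog_arm(
  targets=[
    {"dx":0,"dy":-0.0011,"dz":0,"rx":0,"ry":0,"rz":1},
    {"dx":0.0001,"dy":-0.0023,"dz":0,"rx":0,"ry":0,"rz":2},
    {"dx":0.0002,"dy":-0.0034,"dz":0,"rx":0,"ry":0,"rz":3},
  ],
)

```text
clock: 15.7
tool_pos: [0.5866, -0.0014, 0.0737]
ee_rot: [[0.52, 0.854, -0.0], [0.854, -0.52, 0.0], [0.0, -0.0, -1.0]]
force: [4.2, -1.5, -2.8]
width: 0.0297
finger_force: 2.3
```

>>> jog_arm(
  targets=[
    {"dx":0,"dy":-0.0011,"dz":0,"rx":0,"ry":0,"rz":1},
    {"dx":0.0001,"dy":-0.0023,"dz":0,"rx":0,"ry":0,"rz":2},
    {"dx":0.0002,"dy":-0.0034,"dz":0,"rx":0,"ry":0,"rz":3},
  ],
)

```text
clock: 16.0
tool_pos: [0.584, 0.0005, 0.0737]
ee_rot: [[0.564, 0.826, 0.0], [0.826, -0.564, 0.0], [0.0, 0.0, -1.0]]
force: [5.3, -2.0, -3.6]
width: 0.0301
finger_force: 2.5
```

>>> jog_arm(
  targets=[
    {"dx":0,"dy":-0.0011,"dz":0,"rx":0,"ry":0,"rz":1},
    {"dx":0.0001,"dy":-0.0023,"dz":0,"rx":0,"ry":0,"rz":2},
  ],
)

```text
clock: 16.2
tool_pos: [0.5827, 0.0017, 0.0738]
ee_rot: [[0.592, 0.806, 0.001], [0.806, -0.592, -0.0], [0.001, 0.001, -1.0]]
force: [5.7, -1.7, -5.6]
width: 0.0299
finger_force: 3.1
```

>>> jog_arm(
  targets=[
    {"dx":0,"dy":-0.0011,"dz":0.001,"rx":0,"ry":0,"rz":1},
    {"dx":0,"dy":-0.0011,"dz":0.001,"rx":0,"ry":0,"rz":1},
  ],
)

```text
clock: 16.4
tool_pos: [0.5826, 0.002, 0.0736]
ee_rot: [[0.606, 0.796, 0.003], [0.796, -0.606, -0.001], [0.001, 0.003, -1.0]]
force: [5.8, -2.7, 0.6]
width: 0.0301
finger_force: 2.9
```

>>> jog_arm(
  targets=[
    {"dx":0,"dy":-0.0011,"dz":0,"rx":0,"ry":0,"rz":1},
    {"dx":0,"dy":-0.0011,"dz":0,"rx":0,"ry":0,"rz":1},
    {"dx":0,"dy":-0.0011,"dz":0,"rx":0,"ry":0,"rz":1},
  ],
)

```text
clock: 16.7
tool_pos: [0.582, 0.0026, 0.0736]
ee_rot: [[0.619, 0.785, 0.003], [0.785, -0.619, -0.001], [0.001, 0.003, -1.0]]
force: [5.8, -2.4, -0.5]
width: 0.03
finger_force: 3.1
```

```bash
cat > f.py <<'E'
from h import *
F=[]
for i in range(6):
    s=sensors.read_state(); F.append(np.r_[s['force']@s['ee_rot'],s['finger_force']]); capture('wrist')
print(s['clock'],s['tool_pos'].round(4),np.mean(F,0).round(2),np.round([f[1] for f in F],2))
E
python3 f.py
```

```text
16.95 [0.582  0.0026 0.0736] [1.4  5.73 0.17 3.13] [6.   5.59 5.87 5.59 5.24 6.08]
```

>>> jog_arm(
  targets=[
    {"dx":0,"dy":-0.0008,"dz":0,"rx":0,"ry":0,"rz":0.7},
    {"dx":0,"dy":-0.0015,"dz":0,"rx":0,"ry":0,"rz":1.4},
    {"dx":0,"dy":-0.0015,"dz":0,"rx":0,"ry":0,"rz":1.4},
  ],
)

```text
clock: 17.3
tool_pos: [0.5812, 0.0034, 0.0737]
ee_rot: [[0.639, 0.77, 0.004], [0.77, -0.639, -0.001], [0.002, 0.004, -1.0]]
force: [6.4, -2.9, -0.8]
width: 0.0299
finger_force: 3.6
```

```bash
python3 f.py
```

```text
17.55 [0.5812 0.0034 0.0736] [1.53 7.52 0.68 3.54] [6.79 7.58 6.89 8.91 7.63 7.29]
```

>>> jog_arm(
  targets=[
    {"dx":0,"dy":-0.0008,"dz":0,"rx":0,"ry":0,"rz":0.7},
    {"dx":0,"dy":-0.0008,"dz":0,"rx":0,"ry":0,"rz":0.7},
  ],
)

```text
clock: 17.8
tool_pos: [0.5808, 0.0039, 0.0737]
ee_rot: [[0.648, 0.762, 0.004], [0.762, -0.648, -0.001], [0.002, 0.004, -1.0]]
force: [7.5, -3.5, -1.9]
width: 0.0298
finger_force: 3.8
```

```bash
sed -i 's/range(6)/range(12)/' f.py; python3 f.py
```

```text
18.35 [0.5808 0.0039 0.0736] [2.29 7.57 1.39 3.74] [7.98 8.97 6.97 7.24 7.37 7.1  8.17 7.69 7.03 6.94 7.5  7.86]
```

>>> jog_arm(
  targets=[
    {"dx":0.0004,"dy":-0.0007,"dz":0,"rx":0,"ry":0,"rz":0.6},
    {"dx":0.0007,"dy":-0.0012,"dz":0,"rx":0,"ry":0,"rz":1},
    {"dx":0.0007,"dy":-0.0012,"dz":0,"rx":0,"ry":0,"rz":1},
  ],
)

```text
clock: 18.7
tool_pos: [0.5802, 0.0046, 0.0737]
ee_rot: [[0.661, 0.751, 0.004], [0.751, -0.661, -0.002], [0.001, 0.004, -1.0]]
force: [6.9, -5.7, -0.4]
width: 0.0299
finger_force: 4.3
```

```bash
python3 f.py
```

```text
19.25 [0.5802 0.0046 0.0737] [-0.23  8.65  1.02  4.28] [8.94 8.32 8.54 8.87 9.02 8.43 8.27 7.89 8.73 7.7  9.91 9.19]
```

The knob now holds at about 8.65 N, mid-window. I'll back off and check the force zero.

>>> jog_arm(
  targets=[
    {"dx":0,"dy":0.002,"dz":0,"rx":0,"ry":0,"rz":0},
    {"dx":0,"dy":0.005,"dz":0,"rx":0,"ry":0,"rz":0},
    {"dx":0,"dy":0.0105,"dz":0,"rx":0,"ry":0,"rz":0},
    {"dx":0,"dy":0.0105,"dz":0,"rx":0,"ry":0,"rz":0},
  ],
)

```text
clock: 19.7
tool_pos: [0.5855, -0.0012, 0.0724]
ee_rot: [[0.661, 0.751, -0.001], [0.751, -0.661, 0.0], [-0.001, -0.001, -1.0]]
force: [-0.3, -0.1, -0.1]
width: 0.0299
finger_force: 0.0
```

```bash
python3 f.py
```

```text
20.25 [ 0.5859 -0.001   0.0727] [ 0.05 -0.22  0.12  0.  ] [-0.21 -0.19  0.58 -0.05  0.17 -1.29 -0.28 -0.35 -0.11 -0.18 -0.11 -0.68]
```

>>> jog_arm(
  targets=[
    {"dx":0,"dy":0,"dz":-0.02,"rx":0,"ry":0,"rz":0},
    {"dx":0,"dy":0,"dz":-0.05,"rx":0,"ry":0,"rz":0},
    {"dx":0,"dy":0,"dz":-0.09,"rx":0,"ry":0,"rz":0},
    {"dx":0,"dy":0,"dz":-0.13,"rx":0,"ry":0,"rz":0},
    {"dx":0,"dy":0,"dz":-0.13,"rx":0,"ry":0,"rz":0},
  ],
)

```text
clock: 20.8
tool_pos: [0.5898, -0.0015, 0.2086]
ee_rot: [[0.66, 0.751, 0.011], [0.751, -0.66, -0.001], [0.006, 0.009, -1.0]]
force: [0.8, 0.2, 0.6]
width: 0.0298
finger_force: 0.0
```

```bash
python3 m.py w5
```

```text
20.8 [ 0.5898 -0.0015  0.2086] [0.84 0.21 0.61] 0.029819931429686863
walltop 872 0.0856 x [-64.2  69.5] y [67.8 76.5] [ 2.2 72.1] [  9.4 137.7] 90.0
stop 268 0.0346 x [-25.9  30.5] y [89.6 96.3] [ 2.4 93.1] [ 7.3 58.5] 89.9
knobtop 138 0.0954 x [ 8.4 20.5] y [-59.8 -47.5] [ 14.5 -53.4] [12.7 12.5] 55.4
```

View pics/w5.png

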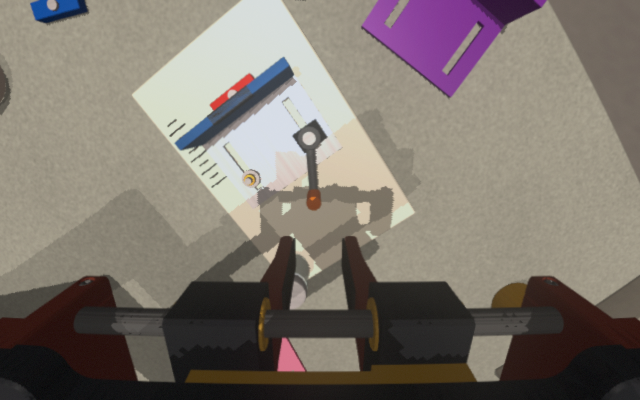

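The wall at (235,105) is still flush on the red stop at (232,93), at board y 72.1 as before clamping. The lever has swung about 71° with the knob at (314,200), and the gripper is clear of everything.

```bash
python3 -c "
from workcell import r
print(r.job_done())"
```

```text
the job is handed in; nothing more can be done
None
```

The job is handed in: the blue fence sits against the red stop, pressed with an estimated 8 N. The clamp lever is swung about 71° clockwise and held at about 8.7 N, inside the firm range. The gripper is open and clear.

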